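Count the marked colony on the colony counter

TASK

On the colony counter, the big glass dish has a red, a blue and a yellow dot on its lid. Lightly press the red dot down with the closed fingertips so that the sprung plate under the dish goes down about 4 to 5 mm, keep it down for about a second to register the colony, then let it spring back and draw the hand back about 10 cm or more. Do not press the dish anywhere else or touch the other two dots, do not push the dish off its place or lift it, and leave everything round the counter alone.

Things in the scene. Friction and masses are not known exactly. Their poses are not given: they have to be found in the camera images.
- red_dot: red raised adhesive dot, 18 mm across and 2.5 mm thick, on the lid of the big dish, 33 mm from the lid's centre; origin at the centre of its underside, on the lid, z up; its top is 2.5 mm above the origin (about 86 mm above the worktop). This is the spot to press.
- blue_dot: blue dot of the same kind, same origin; not to be touched. The three dots are 120 degrees apart, 57 mm centre to centre
- yellow_dot: yellow dot of the same kind, same origin; not to be touched
- dish: closed round clear glass petri dish, 102 mm across, 20 mm high, about 80 g, loose, lying between six short pins on the counter's round sensing plate with about 2 mm of play; origin at the centre of its underside, z up
- counter: colony counter, a white housing standing fixed on the worktop, 150 mm wide (y), 190 mm deep (x from -110 to +80 mm), its flat top 52 mm above the worktop, with a low nose and a blank dark display on its -x side; origin on the worktop under the centre of the round sensing plate
- plate (a joint): travel of the counter's round dark sensing plate (124 mm across, its top 64 mm above the worktop when up), in m: 0 up, 0.008 at its stop; pressed straight down through the dish, it springs back by itself. It yields from about 1 N of finger force, is 4 mm down at about 3.5 N and reaches its stop at about 6 N; a colony registers while it is more than 3 mm down
- retort_stand: tall steel retort stand on a flat green base, fixed on the worktop to the right (-y) of the counter, a clamp on its rod reaching away from the robot; origin on the worktop; its base is 245x125 mm, centred 51 mm to +y of the origin, and its rod, 520 mm tall, stands 92 mm to +x and 51 mm to +y of the origin; swing the arm past it with the hand drawn in (about 0.42 m from the base axis) and raised about 0.4 m
- amber: brown square dropper bottle, 47x47x132 mm, loose beside the counter; origin at the centre of its underside, z up; leave alone
- small_dish: small glass petri dish, 70 mm across, 17 mm high, loose on the worktop; origin at the centre of its underside; leave alone
- blue_bottle: small clear bottle with blue cap, 56 mm across, 105 mm high, loose; origin at the centre of its underside; leave alone
- vial: small open glass vial, 35 mm across, 66 mm high, loose; origin at the centre of its underside; leave alone
- green_cap: green screw cap, 45 mm across, 22 mm high, loose on the worktop; origin at the centre of its underside; leave alone
- red_cap: red screw cap, 57 mm across, 32 mm high, loose on the worktop (not the red dot); origin at the centre of its underside; leave alone

How it is judged (in metres and radians):
On the way:
1. the red dot is pressed with the fingertips so that the plate is more than 3 mm down, for at least 0.8 s (value of joint plate above 0.003 m and contact force between the fingers and red_dot above 0.5 N), for 0.8 s.
At the end, for the whole second after the job is handed in: The plate is up again (less than 1 mm down), the hand is more than 10 cm from the red dot, the dish lies still within 8 mm of where it began, and all things round the counter stand upright within 15 mm of where they were (value of joint plate below 0.001 m and distance between the grasp point and red_dot above 0.1 m and distance of dish from where it was at the start of the episode below 0.008 m and linear speed of dish below 0.01 m/s and distance of each of amber, small_dish, blue_bottle, vial, green_cap, red_cap from where it was at the start of the episode below 0.015 m and angle between each of amber, small_dish, blue_bottle, vial, green_cap, red_cap's own z axis and vertical below 0.2 rad); the robot touches nothing.
It fails at once if the blue or the yellow dot is touched (contact force between any of the fingers, the arm and blue_dot above 0.3 N or contact force between any of the fingers, the arm and yellow_dot above 0.3 N).
It fails at once if the dish is pressed elsewhere than on the red dot (value of joint plate above 0.003 m and contact force between the fingers and dish above 1 N and contact force between the fingers and red_dot below 0.05 N).
It fails at once if the dish is pressed harder than 20 N (contact force between any of the fingers, the arm and dish above 20 N).
It fails at once if the dish is shifted or lifted by more than 15 mm (distance of dish from where it was at the start of the episode above 0.015 m).
It fails at once if a thing beside the counter is moved by more than 15 mm or tipped (distance of any of amber, small_dish, blue_bottle, vial, green_cap, red_cap from where it was at the start of the episode above 0.015 m or angle between any of amber, small_dish, blue_bottle, vial, green_cap, red_cap's own z axis and vertical above 0.3 rad).
It also fails if it takes over 48 s, if anything falls off the work surface, if the arm or the gripper's body presses on something with over 40 N, if the wrist force passes 120 N, or if a joint passes its speed limit or range.

ROBOT

A 7-joint arm with a two-finger parallel gripper is mounted at the origin on a cart in front of the work surface, level with it; the furniture and walls round the work are solid. World frame = base frame: x ahead of the robot, y to its left, z up, the work surface at z = 0. Lengths are in mm, angles in rad, forces in N, time in s.
With the tool pointing down it reaches from about 425 to 925 mm from the base axis. Payload 6.8 kg.
Tool frame: the origin (TCP) lies midway between the tips of the shut fingers; the grasp point (between the pads) lies bot.grasp_offset behind it (bot.grasp_offset is the distance from the TCP to the grasp point, in mm); x points along the fingers, z is the direction in which the jaws open and shut, and the axes are right-handed (so a half turn about x gives the same grasp; the last joint's range is limited). The gripper opens to 88 mm and grips with 3 to 60 N. Pads are 20 mm wide; open, the fingers measure 115 mm over their backs; the gripper's body (75 mm by 178 mm) begins 61 mm behind the grasp point.
Start: joints at [-1.209, 0.477, 0.022, 1.555, -0.011, 1.109, -0.083], TCP at [305.577, 601.889, 222.664] pointing down, gripper open.
Joint ranges: [-2.96, 2.96], [-0.34, 2.1], [-1.41, 1.46], [0.24, 2.44], [-1.37, 4.51], [0.17, 1.92], [-2.96, 2.96]. Speed limits (rad/s): [2.39, 2.39, 3.14, 3.14, 3.14, 3.14, 3.14].

INTERFACE

Orientations are given as a rotation vector (axis times angle).
In Python, from bench import bot, optics, order gives the robot as it stands.
- The arm moves only by the tool play_rows, never from a script. Its argument "commands" is a list of rows, each a list of 3 entries, a list of its own where there are three numbers: the turn, a rotation vector about the world's x, y, z in rad, then the shift along the world's x, y, z in mm, then the opening in per cent of the stroke, from 0 (shut) to 100 (fully open). A call has exactly 8 rows; each row is the pose to reach, as a shift and turn from the pose measured when the call began; what a row does not reach only later rows make up. A row lasts 1/12 s, in which the tool goes at most 41.7 mm and 7.16 degrees, less where a joint would pass 70% of its speed; a pose out of reach is approached as far as the arm can. A call with a gripper value outside its range is refused whole. The fingers move at their own pace and stop on an object; "force" is the grip in N (left out, the last holds). Time passes only in rows, so rows that repeat a pose let the fingers close, or fill a call up. It gives the time, the measured TCP pose, the force and the opening at its end, in the units of the state.
- bot.get_obs(): the state, without advancing time (a new reading comes with each control period).
- optics.snapshot(name): name is "side" or "top"; returns a dict with "color" (480x640x3 uint8, blue, green, red), "fovy" (degrees; the focal length in pixels is half the picture's height over the tangent of half this angle, whatever the lens; pixels are square), "cx", "cy" (the principal point, pixels), "k1" (the pictures are not rectified: a ray, as slopes to the right and down, at radius r is drawn at 1 + k1 r^2 times it, then the intrinsics apply), "world_from_camera" (4x4, takes a point from camera to world coordinates). Camera axes: x right, y up, looking along -z (the intrinsics and any distortion apply to the point x, -y, -z); pixel columns grow to the right and rows downward; lengths in mm; the calibration is good to about 2 mm. A picture is of the moment at which its call begins. There is no depth.
- order.sign_off(): hands the job in, once; it reports no verdict.
The state is a dict: "t": time; "q": joint angles; "joint_velocities": joint speeds; "tau": joint torques, N m; "tcp_pos": TCP position; "tool_rot": TCP orientation; "contact_force": force on the tool from outside, world axes, zero at the start; "wrist_torque": the same for the moment, N m; "width": finger opening in mm.
Only numpy, scipy, OpenCV 4.12 (cv2) and the standard library are available. Lean on these libraries where they do the work, as an engineer would, in place of code of your own. Each camera call takes 0.05 s, during which the arm holds its last target.

## Working session

There is one attempt and no reset: what is moved stays moved. The work goes in short steps, Python scripts to look and compute and a tool call to move; the robot and the scene stay as the last step left them, time stands still between calls to the robot, and variables do not carry over. Pictures are saved under pics/ and viewed, and the job is handed in when it is done.

Besides the shell and the picture viewer there is one more tool, called as a command line: name --argument value ..., lists and objects as JSON in quotes. play_rows: Moves the arm, as the interface text tells. Its arguments: {"type":"object","properties":{"commands":{"type":"array","items":{"type":"array"}},"force":{"type":"number"}},"required":["commands"]}

```bash
mkdir -p pics; ls; python3 - <<'E'
from bench import bot, optics, order
import cv2
o=bot.get_obs();print(o, bot.grasp_offset)
for n in("side","top"):
    s=optics.snapshot(n);cv2.imwrite(f"pics/{n}0.png",s["color"]);print(n,s["fovy"],s["cx"],s["cy"],s["k1"],s["world_from_camera"])
E
```

```text
pics
{'t': 0.0, 'q': array([-1.20910207,  0.47778403,  0.02238388,  1.55643542, -0.01146124,
        1.10931261, -0.0830822 ]), 'joint_velocities': array([-2.36663474e-04, -1.62348047e-05,  2.70819699e-04,  5.75427601e-05,
       -1.36210855e-03,  4.87880652e-04,  1.80036688e-04]), 'tau': array([ 4.44832976e-04, -5.82865334e+01,  1.53489199e+00, -2.72602272e+01,
       -5.44038636e-02,  1.71063887e-02,  1.38095252e-04]), 'tcp_pos': array([305.3512891 , 601.3108873 , 221.70015326]), 'tool_rot': array([-0.85767747,  1.3970126 ,  0.85587068]), 'contact_force': array([-1.11165588, -0.21203426, -0.22119576]), 'wrist_torque': array([-0.0031999 , -0.02615021,  0.05304523]), 'width': 87.82502751899627} 18.700000000000003
side 47.095840423916286 307.26028243715615 239.33193069870336 -0.07911084166481383 [[ 9.44776789e-01  1.04929762e-01 -3.10461856e-01  1.58895337e+02]
 [-3.27034952e-01  3.62855930e-01 -8.72573042e-01 -7.92196522e+02]
 [ 2.10940436e-02  9.25918635e-01  3.77133560e-01  5.27487038e+02]
 [ 0.00000000e+00  0.00000000e+00  0.00000000e+00  1.00000000e+00]]
top 57.38616977643465 321.09024410152585 230.90206045105347 -0.07521712964139125 [[ 2.60907666e-02  9.94586692e-01 -1.00581226e-01  4.11002181e+02]
 [-9.99562871e-01  2.45563565e-02 -1.64636706e-02  1.97019650e+02]
 [-1.39046392e-02  1.00966809e-01  9.94792624e-01  9.98745014e+02]
 [ 0.00000000e+00  0.00000000e+00  0.00000000e+00  1.00000000e+00]]
```

View pics/side0.png

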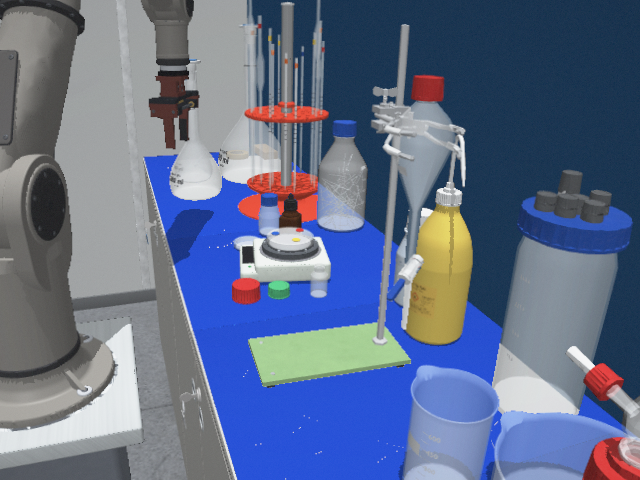

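View pics/top0.png

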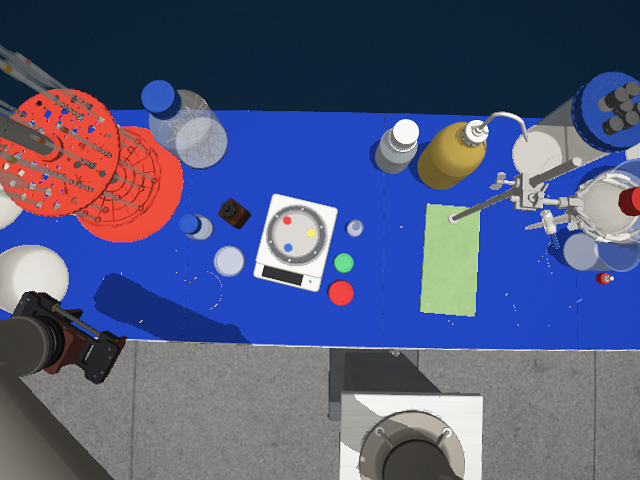

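The side view shows the counter at about (290,255). In the top view it is at (297,240), with the red dot near (287,220), blue near (288,247) and yellow near (311,233). I'll enlarge both.

```bash
python3 - <<'E'
import cv2
a=cv2.imread("pics/top0.png")[190:290,230:350];cv2.imwrite("pics/topc.png",cv2.resize(a,None,fx=6,fy=6,interpolation=cv2.INTER_CUBIC)[:600])
a=cv2.imread("pics/side0.png")[190:310,225:345];cv2.imwrite("pics/sidec.png",cv2.resize(a,None,fx=5,fy=5,interpolation=cv2.INTER_CUBIC))
E
```

```text
(no output)
```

View pics/topc.png

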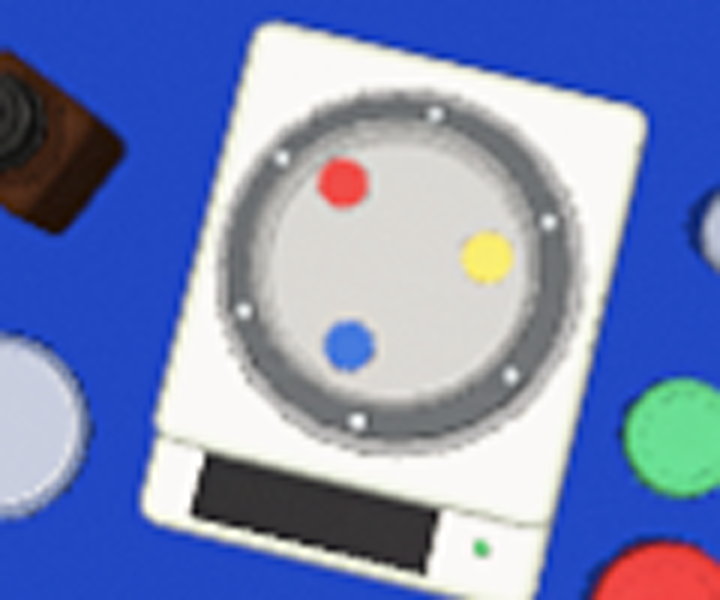

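View pics/sidec.png

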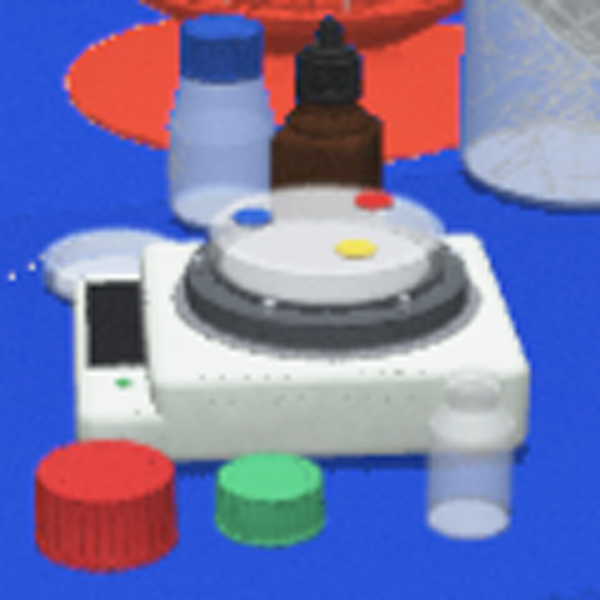

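```bash
cat > h.py <<'E'
import numpy as np, cv2
def ray(s,p):
    f=240/np.tan(np.radians(s["fovy"])/2)
    K=np.array([[f,0,s["cx"]],[0,f,s["cy"]],[0,0,1]])
    u=cv2.undistortPointsIter(np.array([[p]],float),K,np.array([s["k1"],0,0,0,0]),None,None,(3,50,1e-10))[0,0]
    T=s["world_from_camera"]; d=T[:3,:3]@np.array([u[0],-u[1],-1]); return T[:3,3],d/np.linalg.norm(d)
def plane(s,p,z):
    o,d=ray(s,p); return o+d*(z-o[2])/d[2]
def proj(s,P):
    f=240/np.tan(np.radians(s["fovy"])/2);T=s["world_from_camera"]
    c=T[:3,:3].T@(np.array(P,float)-T[:3,3]);x,y=c[0]/-c[2],-c[1]/-c[2];k=1+s["k1"]*(x*x+y*y)
    return np.array([f*x*k+s["cx"],f*y*k+s["cy"]])
def tri(s1,p1,s2,p2):
    o1,d1=ray(s1,p1);o2,d2=ray(s2,p2)
    t=np.linalg.lstsq(np.stack([d1,-d2],1),o2-o1,rcond=None)[0]
    a,b=o1+t[0]*d1,o2+t[1]*d2; return (a+b)/2,np.linalg.norm(a-b)
E
python3 - <<'E'
from bench import bot, optics
from h import *
np.set_printoptions(precision=1,suppress=True)
t=optics.snapshot("top");s=optics.snapshot("side")
T=dict(r=(286.75,220.1),b=(287.75,247.25),y=(310.75,232.6));S=dict(r=(299.2,229.8),b=(275,233),y=(295.6,239.4))
P={}
for k in T:
    P[k]=plane(t,T[k],86);print(k,P[k],plane(s,S[k],86),*tri(t,T[k],s,S[k]))
for a,b in("rb","ry","by"):print(np.linalg.norm(P[a]-P[b]))
print("centre",sum(P.values())/3)
for n,p,z in(("amber",(232,205),132),("bluecap",(190,222),105),("vial",(355,228),66)):print(n,plane(t,p,z))
from scipy.spatial.transform import Rotation as R
print(R.from_rotvec(bot.get_obs()["tool_rot"]).as_matrix())
E
```

```text
r [524.3 284.9  86. ] [523.5 287.2  86. ] [523.5 285.   86.9] 1.4784684302948234
b [467.3 280.8  86. ] [466.6 283.4  86. ] [466.6 280.9  87. ] 1.312655602671837
y [499.2 233.7  86. ] [498.4 235.8  86. ] [498.5 233.8  86.8] 1.353285201216399
57.1803592889395
57.02721151323252
56.943986687467635
centre [496.9 266.4  86. ]
amber [546.6 391.9 132. ]
bluecap [513.2 484.4 105. ]
vial [513.3 140.1  66. ]
[[-0.  -0.9  0.5]
 [-0.   0.5  0.9]
 [-1.  -0.  -0. ]]
```

Dot spacings measure 57.2, 57.0 and 56.9 mm (57 expected), and the triangulated height is 86.9 mm (86 expected). The red dot is at about (524, 285.5). I'll go there with the hand high and the fingers shut.

play_rows --commands '[[[0, 0, 0], [10, -20, 5], 0], [[0, 0, 0], [30, -48, 10], 0], [[0, 0, 0], [50, -76, 10], 0], [[0, 0, 0], [70, -104, 10], 0], [[0, 0, 0], [90, -132, 10], 0], [[0, 0, 0], [110, -160, 10], 0], [[0, 0, 0], [130, -188, 10], 0], [[0, 0, 0], [145, -210, 10], 0]]' --force 20

```text
t: 0.87
tcp_pos: [452.2, 388.6, 232.1]
tool_rot: [-0.856, 1.397, 0.854]
contact_force: [0.4, -0.4, 0.4]
width: 38.3
```

play_rows --commands '[[[0, 0, 0], [15, -22, 0], 0], [[0, 0, 0], [30, -44, 0], 0], [[0, 0, 0], [45, -66, -5], 0], [[0, 0, 0], [60, -86, -15], 0], [[0, 0, 0], [70, -100, -30], 0], [[0, 0, 0], [72, -103, -50], 0], [[0, 0, 0], [72, -103, -70], 0], [[0, 0, 0], [72, -103, -80], 0]]'

```text
t: 1.53
tcp_pos: [523.4, 284.3, 149.7]
tool_rot: [-0.856, 1.401, 0.853]
contact_force: [-1.0, -0.7, -0.2]
width: 0.6
```

play_rows --commands '[[[0, 0, 0], [0, 0, -10], 0], [[0, 0, 0], [0, 0, -20], 0], [[0, 0, 0], [0, 0, -25], 0], [[0, 0, 0], [0, 0, -30], 0], [[0, 0, 0], [0, 0, -30], 0], [[0, 0, 0], [0, 0, -30], 0], [[0, 0, 0], [0, 0, -30], 0], [[0, 0, 0], [0, 0, -30], 0]]'

```text
t: 2.2
tcp_pos: [523.8, 284.6, 120.4]
tool_rot: [-0.856, 1.399, 0.853]
contact_force: [0.4, 0.1, -0.5]
width: 0.8
```

```bash
python3 - <<'E'
from bench import bot, optics
from h import *
t=optics.snapshot("top");s=optics.snapshot("side");o=bot.get_obs();print(o["t"],o["tcp_pos"],o["contact_force"],o["width"])
print(proj(t,o["tcp_pos"]),proj(s,o["tcp_pos"]))
a=np.ascontiguousarray(t["color"][170:290,220:360]);b=np.ascontiguousarray(s["color"][150:270,230:370])
cv2.imwrite("pics/t1.png",cv2.resize(a,None,fx=5,fy=5,interpolation=2));cv2.imwrite("pics/s1.png",cv2.resize(b,None,fx=5,fy=5,interpolation=2))
E
```

```text
2.3 [523.64589381 284.45740661 120.25828993] [ 0.58434069  1.13461562 -0.67949338] 0.45764800191314015
[285.38239506 218.3068696 ] [299.91786316 215.64972508]
```

View pics/t1.png

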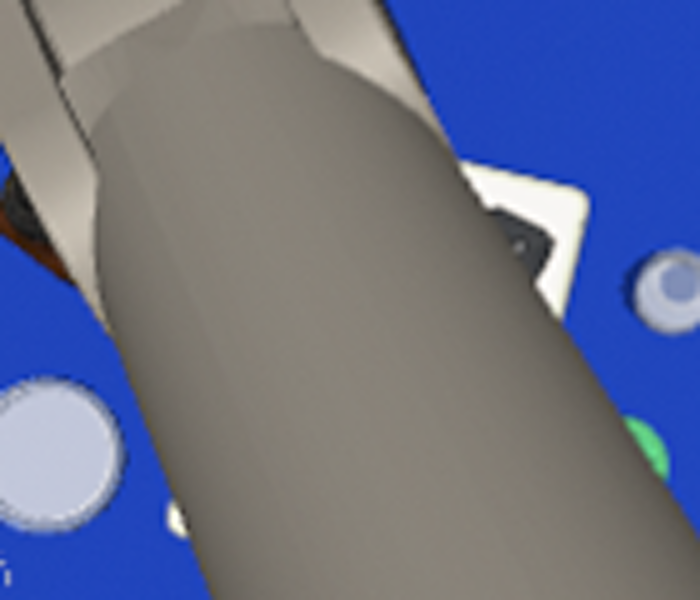

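View pics/s1.png

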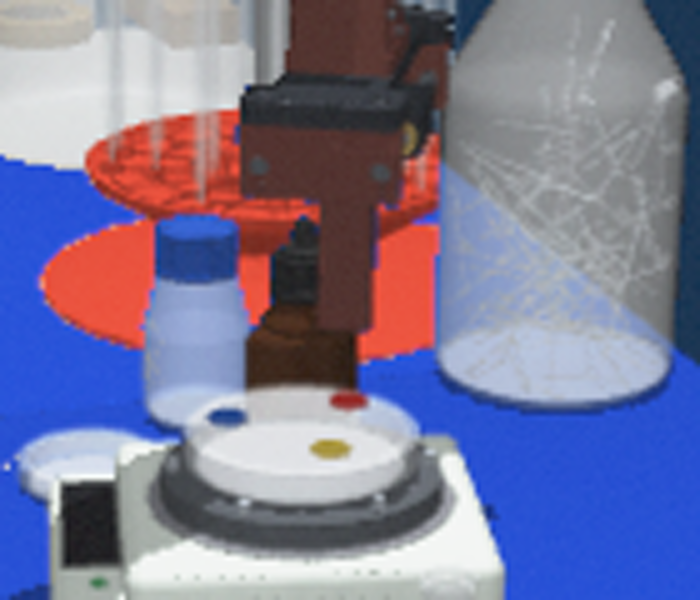

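In the side crop the fingertip end is at (346,328), i.e. full-picture (299.2,215.6). The TCP should project to (299.9,215.6), so they agree. The tip is directly above the red dot at (348,401), and the other two dots are well clear. I'll descend close.

play_rows --commands '[[[0, 0, 0], [0, 1, -8], 0], [[0, 0, 0], [0, 1, -16], 0], [[0, 0, 0], [0, 1, -22], 0], [[0, 0, 0], [0, 1, -26], 0], [[0, 0, 0], [0, 1, -29], 0], [[0, 0, 0], [0, 1, -30], 0], [[0, 0, 0], [0, 1, -30], 0], [[0, 0, 0], [0, 1, -30], 0]]'

```text
t: 2.97
tcp_pos: [523.8, 285.5, 90.3]
tool_rot: [-0.856, 1.4, 0.853]
contact_force: [0.0, 0.6, -0.1]
width: 0.4
```

```bash
cat > look.py <<'E'
import sys
from bench import bot, optics
from h import *
F=[];Z=[]
for i in range(4):
    s=optics.snapshot("side");o=bot.get_obs();F.append(o["contact_force"]);Z.append(o["tcp_pos"])
print(o["t"],np.mean(Z,0),np.mean(F,0),np.std(F,0))
cv2.imwrite(f"pics/{sys.argv[1]}.png",cv2.resize(s["color"][205:275,245:345],None,fx=8,fy=8,interpolation=2))
E
python3 look.py s2
```

```text
3.1667 [523.84921902 285.53877213  90.54150137] [ 0.09642731 -0.29341259  0.28755894] [0.75978409 0.49329396 0.38652821]
```

View pics/s2.png

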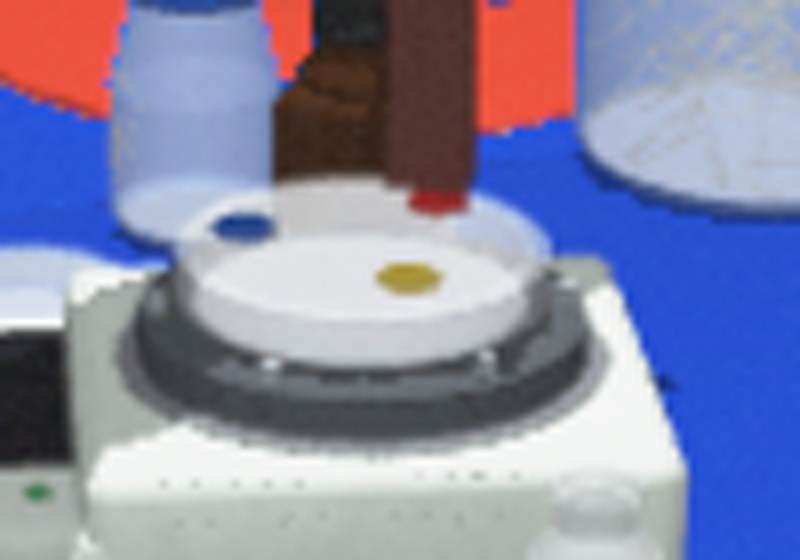

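The tip ends at (432,186), just above the red dot at (437,202), and nothing is touching yet. I'll step down and watch the force.

play_rows --commands '[[[0, 0, 0], [0, 0, -1], 0], [[0, 0, 0], [0, 0, -2], 0], [[0, 0, 0], [0, 0, -3], 0], [[0, 0, 0], [0, 0, -4], 0], [[0, 0, 0], [0, 0, -5], 0], [[0, 0, 0], [0, 0, -6], 0], [[0, 0, 0], [0, 0, -6], 0], [[0, 0, 0], [0, 0, -6], 0]]'

```text
t: 3.83
tcp_pos: [523.9, 285.6, 84.7]
tool_rot: [-0.856, 1.399, 0.853]
contact_force: [-0.9, 0.3, 2.4]
width: 0.4
```

```bash
python3 look.py s3
```

```text
4.0333 [523.85697996 285.55236437  84.66732331] [-0.21864386 -0.51394356  2.47451417] [0.72403551 0.47034191 0.62660005]
```

View pics/s3.png

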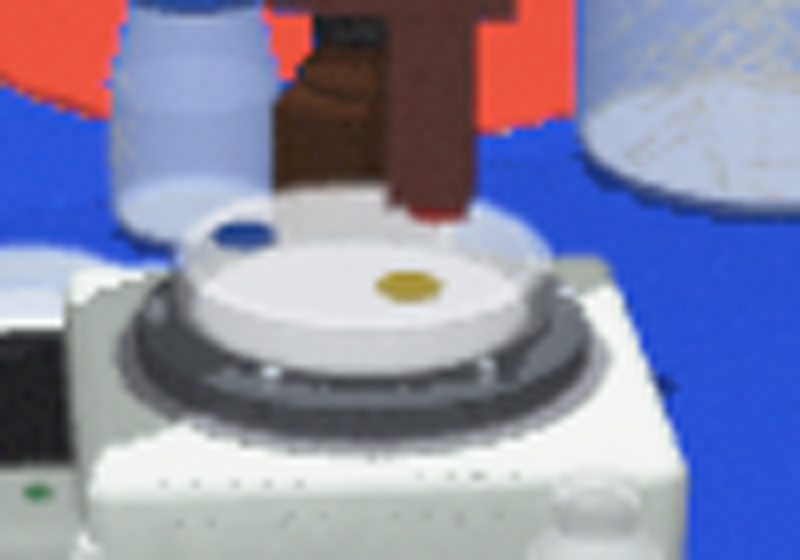

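The tip is on the red dot. The plate is about 2 mm down: the force is about 2.3 N, and the dots sit about 8 crop px lower. Another 2.5 mm, then hold.

play_rows --commands '[[[0, 0, 0], [0, 0, -1], 0], [[0, 0, 0], [0, 0, -2], 0], [[0, 0, 0], [0, 0, -2.5], 0], [[0, 0, 0], [0, 0, -2.5], 0], [[0, 0, 0], [0, 0, -2.5], 0], [[0, 0, 0], [0, 0, -2.5], 0], [[0, 0, 0], [0, 0, -2.5], 0], [[0, 0, 0], [0, 0, -2.5], 0]]'

```text
t: 4.7
tcp_pos: [523.9, 285.6, 82.2]
tool_rot: [-0.856, 1.399, 0.853]
contact_force: [-0.8, 0.2, 3.5]
width: 0.6
```

```bash
python3 look.py s4
```

```text
4.9 [523.8635045  285.57278318  82.18158962] [-0.86988625 -0.38120438  3.67226507] [0.30705173 0.58773013 0.23670825]
```

View pics/s4.png

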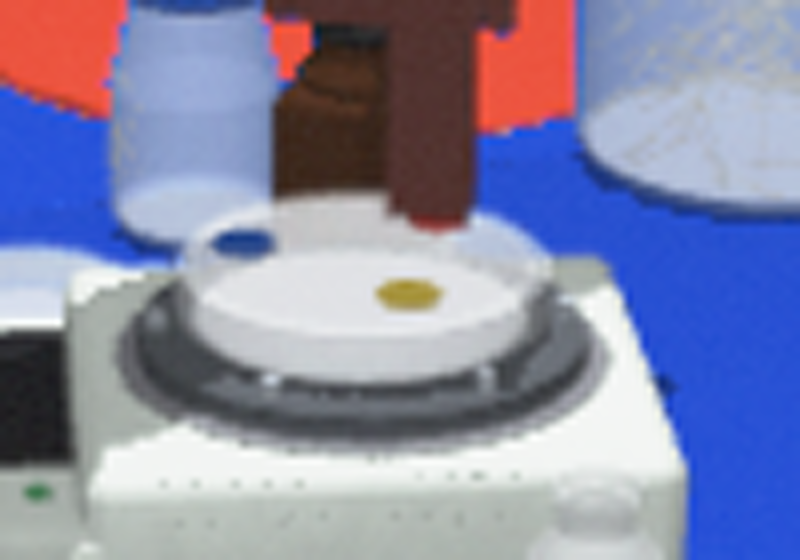

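The plate is about 4.3 mm down at 3.7 N. The yellow dot is 16 crop px lower than before contact, at (408,294). I'll hold for another two-thirds of a second, then lift straight up.

play_rows --commands '[[[0, 0, 0], [0, 0, 0], 0], [[0, 0, 0], [0, 0, 0], 0], [[0, 0, 0], [0, 0, 0], 0], [[0, 0, 0], [0, 0, 0], 0], [[0, 0, 0], [0, 0, 0], 0], [[0, 0, 0], [0, 0, 0], 0], [[0, 0, 0], [0, 0, 0], 0], [[0, 0, 0], [0, 0, 0], 0]]'

```text
t: 5.57
tcp_pos: [523.8, 285.6, 82.2]
tool_rot: [-0.856, 1.399, 0.853]
contact_force: [-2.1, -0.3, 4.0]
width: 0.2
```

play_rows --commands '[[[0, 0, 0], [0, 0, 1], 0], [[0, 0, 0], [0, 0, 2], 0], [[0, 0, 0], [0, 0, 4], 0], [[0, 0, 0], [0, 0, 6], 0], [[0, 0, 0], [0, 0, 10], 0], [[0, 0, 0], [0, 0, 20], 0], [[0, 0, 0], [0, 0, 35], 0], [[0, 0, 0], [0, 0, 50], 0]]'

```text
t: 6.23
tcp_pos: [523.6, 285.4, 132.9]
tool_rot: [-0.856, 1.4, 0.853]
contact_force: [0.3, -0.6, -0.3]
width: 0.7
```

play_rows --commands '[[[0, 0, 0], [0, 0, 20], 0], [[0, 0, 0], [0, 0, 45], 0], [[0, 0, 0], [-10, 10, 70], 0], [[0, 0, 0], [-25, 25, 90], 0], [[0, 0, 0], [-45, 45, 100], 0], [[0, 0, 0], [-70, 70, 105], 0], [[0, 0, 0], [-95, 95, 105], 0], [[0, 0, 0], [-110, 110, 105], 0]]'

```text
t: 6.9
tcp_pos: [410.7, 398.6, 239.4]
tool_rot: [-0.856, 1.397, 0.857]
contact_force: [0.3, 0.3, -0.0]
width: 0.4
```

play_rows --commands '[[[0, 0, 0], [-20, 20, 0], 0], [[0, 0, 0], [-40, 45, 0], 0], [[0, 0, 0], [-50, 70, 0], 0], [[0, 0, 0], [-50, 90, 0], 0], [[0, 0, 0], [-50, 100, 0], 0], [[0, 0, 0], [-50, 100, 0], 0], [[0, 0, 0], [-50, 100, 0], 0], [[0, 0, 0], [-50, 100, 0], 0]]'

```text
t: 7.57
tcp_pos: [361.8, 496.8, 239.4]
tool_rot: [-0.856, 1.398, 0.854]
contact_force: [1.0, -0.7, -0.0]
width: 0.6
```

```bash
python3 look.py s5; python3 - <<'E'
from bench import bot,optics
import cv2
cv2.imwrite("pics/t5.png",optics.snapshot("top")["color"]);
E
```

```text
7.7667 [361.57319975 497.07914656 239.54253678] [ 0.0585815  -0.05156975 -0.16213365] [0.24206395 0.52634632 0.78407612]
```

View pics/s5.png

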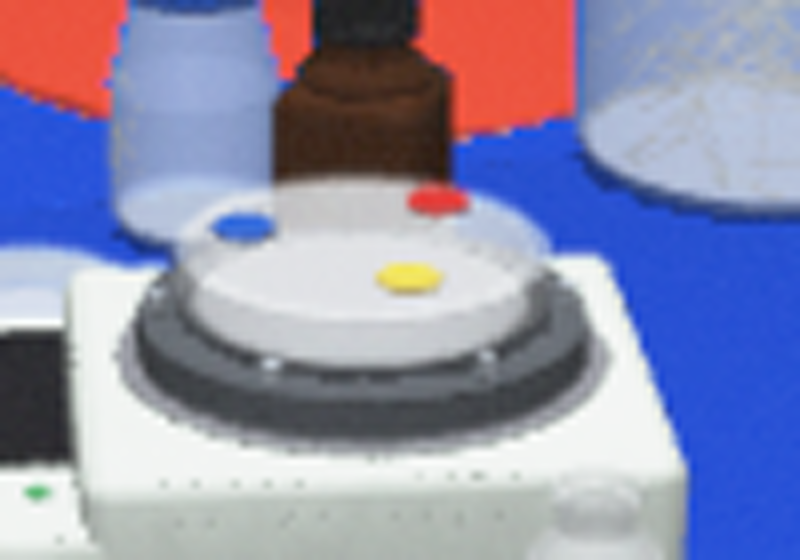

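View pics/t5.png

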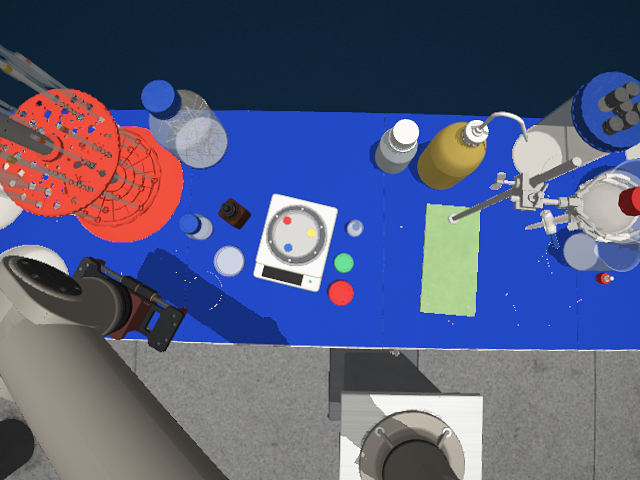

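The plate is back up and the dots are where they were before (red at (437,202), yellow at (408,277)). In the top view everything stands where it did, and the hand is well away.

```bash
python3 -c "
from bench import order
print(order.sign_off())"
```

```text
the job is handed in; nothing more can be done
None
```

I pressed the red dot with the closed fingertips, held it down, let the plate spring back, and handed the job in. No verdict was reported.

- **Press:** the fingertips came down at (524, 285.6). The plate went about 4.3 mm down at about 3.7–4 N, and the hold lasted a little over 1.2 s. I judged the depth from the height of the fingertips, the wrist force and the shift in the side picture, since the plate's position can't be read directly.
- **Before handing in:**
  - The side picture showed the plate up and the dish and all three dots back at the pixels they had before the press.
  - The top picture showed no visible movement of anything round the counter.
  - The wrist force was about zero, and the hand was about 0.3 m from the dot.
- **Checks that failed or disagreed:** none failed. The two cameras disagreed by about 2 mm on the dot's position, which is within their stated calibration.

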